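# Hold the tow truck down on its display stand

## Robot

A 6-joint arm with a two-finger parallel gripper is mounted at the origin on the work surface. World frame = base frame: x ahead of the robot, y to its left, z up, the work surface at z = 0. Lengths are in m, angles in degrees, forces in N, time in s.
With the tool pointing down it reaches from about 0.35 to 0.875 m from the base axis. Payload 4.2 kg.
Tool frame: the origin (TCP) lies where the fingers leave the gripper's body, on its centre line; the fingertips stand 70 mm ahead of it and the grasp point (between the pads) lies 51 mm ahead of it; z points along the fingers, y is the direction in which the jaws open and shut (so a half turn about z gives the same grasp; the last joint's range is limited). The gripper opens to 87 mm and grips with 3 to 60 N. Pads are 19 mm wide; open, the fingers measure 117 mm over their backs; the gripper's body (75 mm by 190 mm) begins 51 mm behind the grasp point.
Start: joints at [-61.272, 22.042, 0.453, 0, -68.411, -14.817], TCP at [0.15, -0.607, 0.292] pointing down, gripper open.
Joint ranges: [-179.83, 179.83], [-69.29, 118.12], [-61.27, 80.66], [-181.25, 117.63], [-171.15, -9.14], [-177.46, 177.46]. Speed limits (degrees/s): [159.86, 159.86, 180, 180, 180, 180].

## Interface

Orientations are given as a 3x3 rotation matrix whose columns are the frame's x, y, z axes.
In Python, from station import sense, capture, camera_model, finish_job gives the robot as it stands.
- The arm moves only by the shell command python3 -m inch 'ROWS'. ROWS is JSON, a list of rows, each an object with "hand": the closure, from 0 (fully open) to 1 (shut); "slide": the shift along the world's x, y, z in cm, a list of three; "yaw": the turn about the world's z in rad. A call has 1 to 10 rows; each row is the pose to reach, as a shift and turn from the pose commanded when the call began; what a row does not reach only later rows make up. A row lasts 1/8 s, in which the tool goes at most 62.5 mm and 10.7 degrees, less where a joint would pass 70% of its speed; a pose out of reach is approached as far as the arm can. A call with a gripper value outside its range is refused whole. The fingers move at their own pace and stop on an object; the grip force is fixed at half the most. Time passes only in rows, so rows that repeat a pose let the fingers close. It gives the time, the measured TCP pose, the force and the opening at its end, in the units of the state.
- sense(): the state, without advancing time (a new reading comes with each control period).
- capture(name): name is "side" or "top"; returns the picture (420x560x3 uint8, blue, green, red); there is no depth.
- camera_model(name): a dict with "mtx" (3x3 intrinsics, pixels), "k1" (the pictures are not rectified: a ray, as slopes to the right and down, at radius r is drawn at 1 + k1 r^2 times it, then the intrinsics apply), "xyz" and "orientation" of the camera in the world. Camera axes: x right, y up, looking along -z (the intrinsics and any distortion apply to the point x, -y, -z); pixel columns grow to the right and rows downward; lengths in m; the calibration is good to about 2 mm. A picture is of the moment at which its call begins. camera_model takes no time and is no camera call.
- finish_job(): hands the job in, once; it reports no verdict.
The state is a dict: "time_s": time; "joints": joint angles; "joint_velocities": joint speeds; "effort": joint torques, N m; "tcp_pos": TCP position; "ee_rot": TCP orientation; "wrist_force": force on the tool from outside, world axes, zero at the start; "moment": the same for the moment, N m; "gripper_width": opening from 0.0 (shut) to 1.0 (fully open).
Only numpy, scipy, OpenCV 4.12 (cv2) and the standard library are available. Lean on these libraries where they do the work, as an engineer would, in place of code of your own. Each camera call takes 0.05 s, during which the arm holds its last target. There are 200 camera calls.

## Task

Secure the wooden tow truck on its display stand: lower the stop rod above it by its knob until the rubber foot rests gently on the roof of the cab, then lock that stand's clamp by swinging its lever fully round until it points straight out in line with the stand's arm, away from the rod. Leave the coupe's stand alone.

Things in the scene. Friction and masses are not known exactly. Their poses are not given: they have to be found in the camera images.
- truck_rod: Stop rod of the tow truck's stand: 10 mm steel rod, dark knob on top (30 mm across, 36 mm tall), rubber foot (24 mm across) below. Origin: centre of the knob; the foot's underside is 114 mm below. Slides only vertically, through the end of a fixed arm (26 mm wide, top at 165 mm). Starts 20 to 55 mm above the cab roof; friction holds it where it is left, a push of 2 to 3 N lowers it.
- truck: Brown wooden toy tow truck with a boom at its tail, loose on its stand's base (top at 15 mm), cab roof under the stop rod. 155 mm long, 62 mm wide, about 250 g. Origin: at the bottom of the wheels, straight below the middle of the cab roof; the flat roof (46 x 48 mm) is 68 mm above it. x points to its tail, z up.
- truck_lock (a joint): Angle (rad) of the locking lever on top of the post of the truck's stand. 0: open, at right angles to the arm, pointing to the stand's front (roughly to the robot). Grows clockwise seen from above, to 1.571 at the end stop: locked, in line with the arm, pointing away from the rod. Starts at 0 to 0.3; light friction (about 1 N at the handle) holds it where it is left.
- truck_lock_handle (a point): Middle of the upright black round pin on that lever's end: 14 mm thick, 50 mm tall, its foot on the flat lever 25 mm below this point. The frame turns with the lever: its +x points from the pin to the lever's vertical pivot, 55 mm away, z up; at lever 0 it is the stand's x axis. The pivot is 75 mm from the stop rod along the stand's +y (the arm's direction), at the arm's other end.
- coupe_stand: The other stand, of the same shape, holding the low silver coupe: not to be touched. Base 200 x 145 x 15 mm, post at its +y side, arm, rod and lever as on the truck's stand, up to 267 mm tall. Origin: on the shelf below its stop rod; the base reaches 100 mm either way along x, 50 mm to -y, 95 mm to +y. Either stand may be on the left.
Mind the look-alikes: they are no part of the job. There is more than one size of the truck; the one meant has the size given above.

How it is judged:
By the outcome, as a careful person would: the job done as asked, in the order asked, and still so for the second after the job is handed in, with the robot touching nothing.
It also fails if it takes over 42 s, if anything falls off the work surface, if the arm or the gripper's body presses on something with over 40 N, if the wrist force passes 120 N, or if a joint passes its speed limit or range.

## Working session

There is one attempt and no reset: what is moved stays moved. The work goes in short steps, Python scripts to look and compute and a shell command to move; the robot and the scene stay as the last step left them, time stands still between calls to the robot, and variables do not carry over. Pictures are saved under pics/ and viewed, about 8 in all and at most 12, crops included, and the job is handed in when it is done.

```bash
mkdir -p pics
cat > h.py <<'E'
import numpy as np, cv2
from station import sense, capture, camera_model
def ray(cam,u,v):
    m=camera_model(cam); K=np.array(m["mtx"]); k=m["k1"]
    d=np.array([(u-K[0,2])/K[0,0],(v-K[1,2])/K[1,1]]); s=d.copy()
    for _ in range(20): s=d/(1+k*(s@s))
    R=np.array(m["orientation"]); return np.array(m["xyz"]),R@np.array([s[0],-s[1],-1.])
def onz(cam,u,v,z):
    o,d=ray(cam,u,v); return o+d*(z-o[2])/d[2]
def proj(cam,p):
    m=camera_model(cam); K=np.array(m["mtx"]); R=np.array(m["orientation"])
    c=R.T@(np.array(p)-np.array(m["xyz"])); s=np.array([c[0],-c[1]])/-c[2]; s=s*(1+m["k1"]*(s@s))
    return np.array([K[0,0]*s[0]+K[0,2],K[1,1]*s[1]+K[1,2]])
def tri(u1,u2):
    (a,d),(b,e)=ray("side",*u1),ray("top",*u2)
    t=np.linalg.lstsq(np.stack([d,-e],1),b-a,rcond=None)[0]
    p,q=a+t[0]*d,b+t[1]*e; return (p+q)/2,np.linalg.norm(p-q)
E
python3 - <<'E'
from h import *
for c in("side","top"):
    im=capture(c); cv2.imwrite(f"pics/{c}0.png",im)
    m=camera_model(c); print(c,m["xyz"],np.round(m["orientation"],3).tolist(),m["mtx"],m["k1"])
a=cv2.imread("pics/side0.png");b=cv2.imread("pics/top0.png")
print(sense())
E
```

```text
side [0.22095509 0.59951408 1.08879143] [[-0.881, 0.371, -0.292], [-0.472, -0.692, 0.545], [0.0, 0.619, 0.786]] [[506.9781459    0.         273.54838511]
 [  0.         506.9781459  208.37038675]
 [  0.           0.           1.        ]] -0.08379711186692129
top [ 0.50221849 -0.06052102  1.29537676] [[0.009, 0.997, -0.077], [-1.0, 0.008, -0.016], [-0.015, 0.077, 0.997]] [[467.09742447   0.         279.18082744]
 [  0.         467.09742447 212.85071151]
 [  0.           0.           1.        ]] -0.10673525336273797
{'time_s': 0.1, 'joints': array([-6.12716764e+01,  2.20841269e+01,  3.85384379e-01, -2.51301805e-02,
       -6.84138855e+01, -1.48165628e+01]), 'joint_velocities': array([ 0.03086611, -0.08563965,  0.19308118,  0.04060408,  0.03690411,
        0.07218505]), 'effort': array([-3.25478604e-04, -3.91687953e+01,  1.87934482e+01,  4.23194423e+00,
        1.34244002e-02, -7.45159923e-05]), 'tcp_pos': array([ 0.15017748, -0.6062438 ,  0.29127766]), 'ee_rot': array([[-9.70705998e-01, -2.40269683e-01, -5.87183994e-04],
       [-2.40270375e-01,  9.70704106e-01,  1.91976772e-03],
       [ 1.08719933e-04,  2.00461296e-03, -9.99997985e-01]]), 'wrist_force': array([-0.79250184, -0.36513556, -0.19467671]), 'moment': array([ 0.02950478, -0.04137408,  0.03517697]), 'gripper_width': 1.0005884861462782}
```

View pics/side0.png

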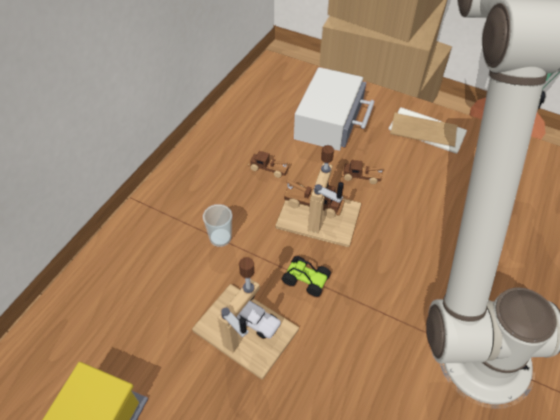

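View pics/top0.png

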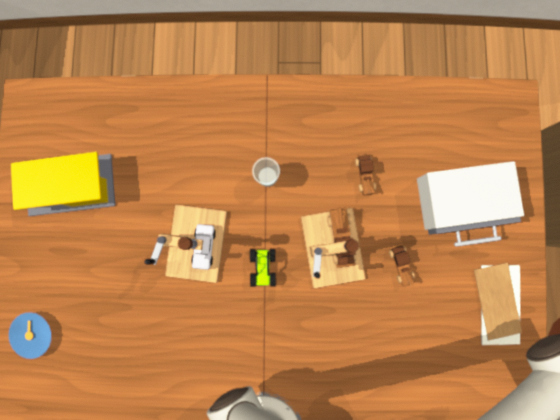

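Side view: truck stand at about (320,205), with its knob at (327,155). Top view: truck stand at (333,247), knob near (350,247), lever at (317,262).

Look-alikes in the top view:
- Small loose trucks at (366,172) and (402,263).
- Coupe stand at (197,243), with its knob at (185,243).
- Green car at (262,267).

I choose the stand at (333,247), since it carries the larger brown truck under a rod. Next is a close crop to check.

Run:
```python
import cv2,numpy as np
a=cv2.imread("pics/side0.png")[135:255,265:385];b=cv2.imread("pics/top0.png")[190:310,280:400]
f=lambda x:cv2.resize(x,(400*1,400),interpolation=cv2.INTER_CUBIC)
im=np.hstack([f(a),f(b)]);
for k in range(0,120,20):
    p=int(k*400/120)
    for o,cx in((0,265),(400,280)): cv2.putText(im,str(cx+k),(o+p,10),0,.35,(255,255,255),1); cv2.line(im,(o+p,12),(o+p,18),(255,255,255),1)
    cv2.putText(im,str(135+k),(0,p+10),0,.35,(255,255,255),1);cv2.putText(im,str(190+k),(400,p+10),0,.35,(255,255,255),1)
cv2.imwrite("pics/crop0.png",im)
```

```text
(no output)
```

View pics/crop0.png

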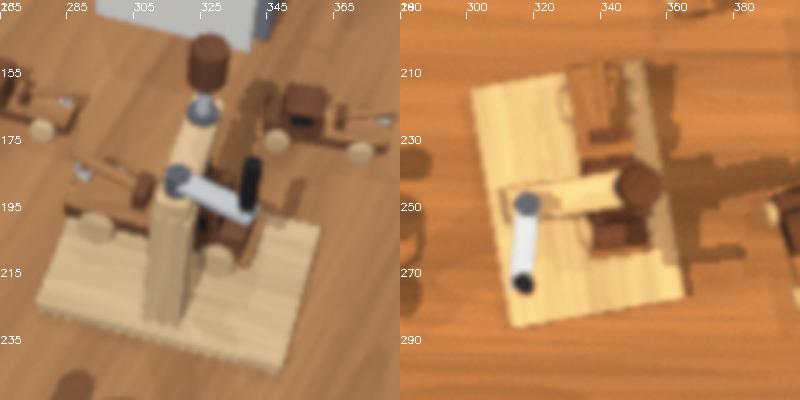

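Run:
```python
from h import *
s=lambda x,y:(265+x/3.3333,135+y/3.3333); t=lambda x,y:(280+(x-400)/3.3333,190+y/3.3333)
for n,a,b in(("knobtop",s(209,44),t(639,187)),("pivot top",s(178,180),t(527,203)),("pintop",s(254,160),t(523,283))):
    print(n,*tri(a,b))
c=[onz("top",*t(*p),.015) for p in((470,88),(645,62),(684,296),(513,326))]
c=np.array(c)[:,:2];print(c)
v=c[0]+c[1]-c[2]-c[3]; w=c[0]+c[3]-c[1]-c[2]; print("x axis deg",np.degrees(np.arctan2(v[1],v[0])),"y axis",np.degrees(np.arctan2(w[1],w[0])), np.linalg.norm(v)/2,np.linalg.norm(w)/2)
th=np.arctan2(v[1],v[0]); R=np.array([[np.cos(th),-np.sin(th)],[np.sin(th),np.cos(th)]])
o=c.mean(0)-R@[0,.0225]; print("rod xy from base",o,"pivot",o+R@[0,.075])
# cab roof centre
print("roof-level pts", onz("top",*t(620,187),.083))
# predicted knob for several heights
for z in(.2,.22,.24,.26): print(z,proj("side",[*o,z]),proj("top",[*o,z]))
for x,y in((208,44),(208,64),(207,83),(203,112)):
    # height on rod axis from side ray: closest to vertical line
    a,d=ray("side",*s(x,y)); A=np.array([[d[0],0],[d[1],0]]); tt=(d[:2]@(o-a[:2]))/(d[:2]@d[:2]); print((x,y),a+tt*d)
```

```text
knobtop [ 0.50937302 -0.2080865   0.24051404] 0.0010652168716808977
pivot top [ 0.49670711 -0.13735708  0.17270164] 0.003472429807312546
pintop [ 0.44213508 -0.13110378  0.23031451] 0.004349162243343966
[[ 0.59192501 -0.10012507]
 [ 0.61454263 -0.24457426]
 [ 0.42259478 -0.27637686]
 [ 0.3973587  -0.13641752]]
x axis deg 9.991686037232759 y axis 99.55095020104197 0.1962333597048514 0.14420314257133812
rod xy from base [ 0.51050915 -0.21153217] pivot [ 0.49749625 -0.1376697 ]
roof-level pts [ 0.51091175 -0.21507834  0.083     ]
0.2 [326.25082227 159.02877012] [350.8448508  245.94533393]
0.22 [326.92670829 153.22347381] [352.0409245  245.88703089]
0.24 [327.61880602 147.26945351] [353.28208115 245.82647437]
0.26 [328.32764781 141.16136616] [354.57091239 245.76353146]
(208, 44) [ 0.51075193 -0.21144541  0.23686805]
(208, 64) [ 0.50919578 -0.21199866  0.21688873]
(207, 83) [ 0.50835543 -0.21229464  0.19732185]
(203, 112) [ 0.50874021 -0.21215936  0.16620356]
```

The crop confirms the choice: a brown truck with a boom, its cab under the rod. The knob is at side (327,154) and top (351,246), and the lever is about 0.28 rad open. The rod sits at about (0.510, -0.210) with the knob centre at about z = 0.219. I'll move above it with the fingers closed.

```bash
python3 -m inch '[{"hand":1,"slide":[0,0,4],"yaw":0},{"hand":1,"slide":[3,3.3,7],"yaw":0},{"hand":1,"slide":[7,7.7,8],"yaw":0},{"hand":1,"slide":[11,12.2,8],"yaw":0},{"hand":1,"slide":[15,16.6,8],"yaw":0},{"hand":1,"slide":[19,21,8],"yaw":0},{"hand":1,"slide":[23,25.4,8],"yaw":0},{"hand":1,"slide":[27,29.9,8],"yaw":0},{"hand":1,"slide":[31,34.3,8],"yaw":0},{"hand":1,"slide":[34,37.6,7],"yaw":0}]'
python3 -m inch '[{"hand":1,"slide":[1.5,1.7,-2],"yaw":0},{"hand":1,"slide":[1.9,2.1,-5],"yaw":0},{"hand":1,"slide":[1.9,2.1,-5.5],"yaw":0},{"hand":1,"slide":[1.9,2.1,-5.5],"yaw":0}]'
python3 - <<'E'
from h import *
for c in("side","top"): cv2.imwrite(f"pics/{c}1.png",capture(c))
a=cv2.imread("pics/side1.png")[105:225,265:385];b=cv2.imread("pics/top1.png")[190:310,280:400]
f=lambda x:cv2.resize(x,(400,400),interpolation=cv2.INTER_CUBIC)
cv2.imwrite("pics/crop1.png",np.hstack([f(a),f(b)])); s=sense(); print(s["tcp_pos"],s["wrist_force"])
E
```

```text
time_s: 1.35
tcp_pos: [0.4917, -0.2287, 0.3625]
ee_rot: [[-0.97, -0.242, 0.001], [-0.242, 0.97, -0.0], [-0.001, -0.001, -1.0]]
wrist_force: [-0.4, -0.4, -0.3]
gripper_width: 0.017
time_s: 1.85
tcp_pos: [0.5091, -0.21, 0.3075]
ee_rot: [[-0.971, -0.24, -0.001], [-0.24, 0.971, -0.0], [0.001, -0.0, -1.0]]
wrist_force: [-0.5, 0.3, 0.6]
gripper_width: 0.006
[ 0.5093191  -0.21020475  0.30836683] [-0.42393536 -0.84136806  0.58391122]
```

View pics/crop1.png

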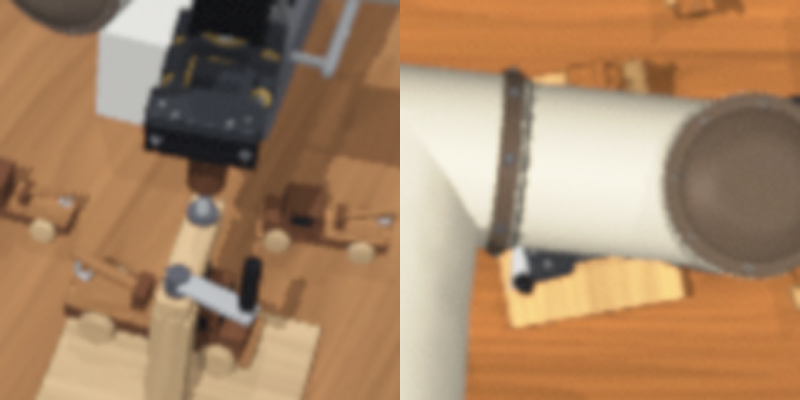

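The closed fingertips are right above the knob in the side crop (knob at crop (207,178)). I'll press down in small steps and watch the force.

```bash
python3 -m inch '[{"hand":1,"slide":[0,0,-0.2],"yaw":0},{"hand":1,"slide":[0,0,-0.4],"yaw":0},{"hand":1,"slide":[0,0,-0.6],"yaw":0},{"hand":1,"slide":[0,0,-0.8],"yaw":0}]'
python3 -m inch '[{"hand":1,"slide":[0,0,-0.2],"yaw":0},{"hand":1,"slide":[0,0,-0.4],"yaw":0},{"hand":1,"slide":[0,0,-0.6],"yaw":0},{"hand":1,"slide":[0,0,-0.8],"yaw":0}]'
```

```text
time_s: 2.45
tcp_pos: [0.5093, -0.2099, 0.2996]
ee_rot: [[-0.971, -0.241, 0.001], [-0.241, 0.971, -0.001], [-0.0, -0.001, -1.0]]
wrist_force: [-0.1, -1.3, 2.5]
gripper_width: 0.005
time_s: 2.95
tcp_pos: [0.5094, -0.2097, 0.2911]
ee_rot: [[-0.971, -0.24, 0.0], [-0.24, 0.971, -0.0], [-0.0, -0.0, -1.0]]
wrist_force: [-0.5, -1.9, 2.2]
gripper_width: 0.005
```

```bash
python3 -m inch '[{"hand":1,"slide":[0,0,-0.1],"yaw":0},{"hand":1,"slide":[0,0,-0.2],"yaw":0},{"hand":1,"slide":[0,0,-0.3],"yaw":0}]'
for i in 1 2 ; do python3 -m inch '[{"hand":1,"slide":[0,0,-0.05],"yaw":0},{"hand":1,"slide":[0,0,-0.1],"yaw":0}]' | egrep 'tcp|force'; done
```

```text
time_s: 3.32
tcp_pos: [0.5094, -0.2096, 0.2883]
ee_rot: [[-0.971, -0.24, 0.0], [-0.24, 0.971, -0.0], [-0.0, -0.0, -1.0]]
wrist_force: [0.3, -1.8, 2.6]
gripper_width: 0.005
tcp_pos: [0.5094, -0.2096, 0.2873]
wrist_force: [1.6, -1.1, 2.3]
tcp_pos: [0.5094, -0.2096, 0.2863]
wrist_force: [0.3, -1.2, 2.6]
```

```bash
python3 -m inch '[{"hand":1,"slide":[0,0,-0.04],"yaw":0},{"hand":1,"slide":[0,0,-0.08],"yaw":0}]' | egrep 'tcp|force'
python3 -m inch '[{"hand":1,"slide":[0,0,-0.04],"yaw":0}]' | egrep 'tcp|force'
```

```text
tcp_pos: [0.5093, -0.2096, 0.2854]
wrist_force: [0.8, -1.1, 1.8]
tcp_pos: [0.5094, -0.2096, 0.2851]
wrist_force: [1.1, -1.0, 4.0]
```

```bash
for i in 1 2; do python3 -m inch '[{"hand":1,"slide":[0,0,-0.02],"yaw":0}]' | egrep 'tcp|force'; python3 -c "
from station import sense
print(sense()['wrist_force'])"; done
```

```text
tcp_pos: [0.5094, -0.2096, 0.2851]
wrist_force: [0.7, -0.4, 4.1]
[ 0.65883329 -0.44110769  4.14873838]
tcp_pos: [0.5094, -0.2096, 0.2851]
wrist_force: [-0.3, -0.8, 4.6]
[-0.32420212 -0.79549394  4.57697394]
```

Contact: the TCP has stopped at z = 0.2851 while the force rises from about 2.4 to 4.5 N, so roughly 2 N is on the roof. This matches the expected height. I'll lift off and go above the lever's pin.

```bash
python3 -m inch '[{"hand":1,"slide":[0,0,0.5],"yaw":0},{"hand":1,"slide":[0,0,2.5],"yaw":0},{"hand":0.8,"slide":[-1,1.2,4.8],"yaw":-0.05},{"hand":0.5,"slide":[-3,3.6,5.2],"yaw":-0.15},{"hand":0.5,"slide":[-5,6,5.2],"yaw":-0.25},{"hand":0.5,"slide":[-6.4,7.6,5.2],"yaw":-0.33},{"hand":0.5,"slide":[-6.7,7.9,5.2],"yaw":-0.35},{"hand":0.5,"slide":[-6.7,7.9,5.2],"yaw":-0.35}]'
python3 - <<'E'
from h import *
cv2.imwrite("pics/side2.png",capture("side"))
a=cv2.imread("pics/side2.png")[75:255,245:425]
cv2.imwrite("pics/crop2.png",cv2.resize(a,(600,600),interpolation=cv2.INTER_CUBIC))
E
```

```text
time_s: 5.45
tcp_pos: [0.4423, -0.1306, 0.3365]
ee_rot: [[-0.994, 0.106, -0.0], [0.106, 0.994, 0.0], [0.0, 0.0, -1.0]]
wrist_force: [-0.2, -0.4, -0.1]
gripper_width: 0.489
```

View pics/crop2.png

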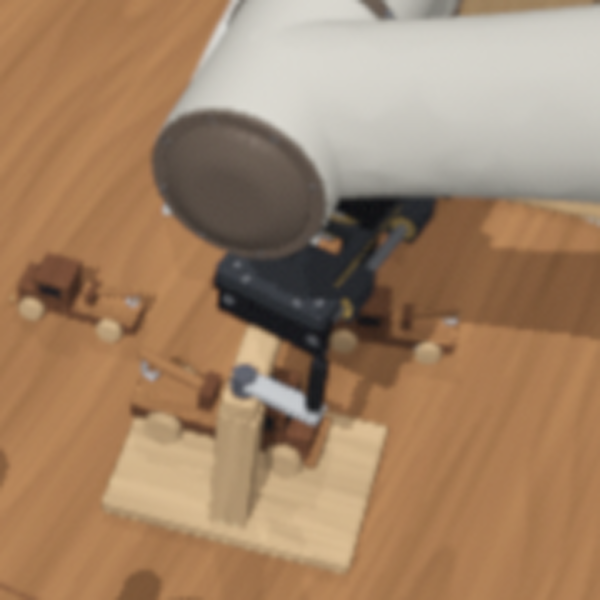

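Run:
```python
from h import *
s=sense(); p=s["tcp_pos"];R=s["ee_rot"]
g=lambda q:np.round((proj("side",p+R@np.array(q))-[245,75])*3.333)
for n,q in(("tcp",(0,0,0)),("tip+",(0,.022,.07)),("tip+back",(0,.037,.07)),("tip-",(0,-.022,.07)),("body y+",(0.0375,.095,0)),("body y+ b",(-.0375,.095,0)),("body short",(.095,.0375,0)),("short b",(-.095,.0375,0)),):print(n,g(q))
for n,q in(("pin top",(.4425,-.131,.23)),("pin foot",(.4425,-.131,.18)),("rod roof",(.51,-.21,.083))): print(n,np.round((proj("side",q)-[245,75])*3.333))
```

```text
tcp [334. 248.]
tip+ [306. 344.]
tip+back [294. 359.]
tip- [339. 304.]
body y+ [311. 369.]
body y+ b [203. 316.]
body short [443. 350.]
short b [174. 223.]
pin top [317. 360.]
pin foot [309. 407.]
rod roof [258. 386.]
```

The body's +y end hides the fingers. The pin at crop (317,380) agrees with the prediction to about 2 mm, so I'll straddle it with a small -x shift.

```bash
python3 -m inch '[{"hand":0.5,"slide":[-0.1,0,-2],"yaw":0},{"hand":0.5,"slide":[-0.1,0,-4],"yaw":0},{"hand":0.5,"slide":[-0.1,0,-5.5],"yaw":0},{"hand":0.5,"slide":[-0.1,0,-6.7],"yaw":0},{"hand":0.5,"slide":[-0.1,0,-7.3],"yaw":0},{"hand":0.5,"slide":[-0.1,0,-7.3],"yaw":0}]' 
python3 -m inch '[{"hand":0.65,"slide":[0,0,0],"yaw":0},{"hand":0.7,"slide":[0,0,0],"yaw":0},{"hand":0.72,"slide":[0,0,0],"yaw":0}]'
```

```text
time_s: 6.25
tcp_pos: [0.4414, -0.1308, 0.2634]
ee_rot: [[-0.994, 0.107, -0.001], [0.107, 0.994, -0.0], [0.001, -0.0, -1.0]]
wrist_force: [0.0, -0.5, 0.7]
gripper_width: 0.503
time_s: 6.62
tcp_pos: [0.4414, -0.1306, 0.264]
ee_rot: [[-0.994, 0.107, 0.001], [0.107, 0.994, 0.0], [-0.001, 0.0, -1.0]]
wrist_force: [0.2, -0.5, 0.1]
gripper_width: 0.305
```

Run:
```python
import numpy as np
piv=np.array([.4971,-.1375]); r=.055; c=np.array([.4413,-.1306])
for k in range(0,11):
    a=np.radians(173.5-7.6*k); q=piv+r*np.array([np.cos(a),np.sin(a)]); print(k,np.round((q-c)*100,2),round(-np.radians(7.6*k),2))
```

```text
0 [ 0.12 -0.07] -0.0
1 [0.25 0.65] -0.13
2 [0.47 1.34] -0.27
3 [0.78 2.  ] -0.4
4 [1.18 2.61] -0.53
5 [1.66 3.17] -0.66
6 [2.2  3.65] -0.8
7 [2.81 4.06] -0.93
8 [3.46 4.38] -1.06
9 [4.15 4.62] -1.19
10 [4.86 4.76] -1.33
```

```bash
python3 -m inch '[{"hand":0.72,"slide":[0.25,0.65,0],"yaw":-0.13},{"hand":0.72,"slide":[0.47,1.34,0],"yaw":-0.27},{"hand":0.72,"slide":[0.78,2.0,0],"yaw":-0.4},{"hand":0.72,"slide":[1.18,2.61,0],"yaw":-0.53},{"hand":0.72,"slide":[1.66,3.17,0],"yaw":-0.66},{"hand":0.72,"slide":[2.2,3.65,0],"yaw":-0.8},{"hand":0.72,"slide":[2.8,4.05,0],"yaw":-0.93}]'
```

```text
time_s: 7.5
tcp_pos: [0.4686, -0.09, 0.2635]
ee_rot: [[-0.505, 0.863, -0.002], [0.863, 0.505, -0.0], [0.001, -0.002, -1.0]]
wrist_force: [-1.5, 0.1, -0.1]
gripper_width: 0.281
```

```bash
python3 -m inch '[{"hand":0.72,"slide":[0.65,0.32,0],"yaw":-0.13},{"hand":0.72,"slide":[1.34,0.56,0],"yaw":-0.26},{"hand":0.72,"slide":[2.05,0.7,0],"yaw":-0.38},{"hand":0.72,"slide":[2.3,0.74,0],"yaw":-0.38},{"hand":0.72,"slide":[2.5,0.78,0],"yaw":-0.38}]'
for i in 1 2; do python3 -m inch '[{"hand":0.72,"slide":[0.1,0.02,0],"yaw":0},{"hand":0.72,"slide":[0.2,0.03,0],"yaw":0}]' | egrep 'tcp|force'; done
```

```text
time_s: 8.12
tcp_pos: [0.4953, -0.0927, 0.2633]
ee_rot: [[-0.166, 0.986, -0.002], [0.986, 0.166, 0.015], [0.015, 0.0, -1.0]]
wrist_force: [-0.7, 0.1, -1.2]
gripper_width: 0.28
tcp_pos: [0.4962, -0.0925, 0.2631]
wrist_force: [-5.6, -0.4, 0.9]
tcp_pos: [0.4967, -0.0924, 0.2629]
wrist_force: [-8.8, -0.6, 4.3]
```

Run:
```python
from h import *
s=sense(); print(s["joints"],s["tcp_pos"],s["wrist_force"],s["moment"],s["gripper_width"])
a=capture("side")[115:255,245:385];b=capture("top")[190:330,250:390]
f=lambda x:cv2.resize(x,(400,400),interpolation=cv2.INTER_CUBIC)
cv2.imwrite("pics/crop3.png",np.hstack([f(a),f(b)]))
```

```text
[   7.45286998   12.10827478  -17.87940577   -1.02625119  -60.46216841
 -177.4076542 ] [ 0.49674136 -0.09243324  0.26290615] [-8.81726344 -0.62696816  4.28521392] [-0.29279047  2.8276572   0.12705099] 0.27795681770101366
```

View pics/crop3.png

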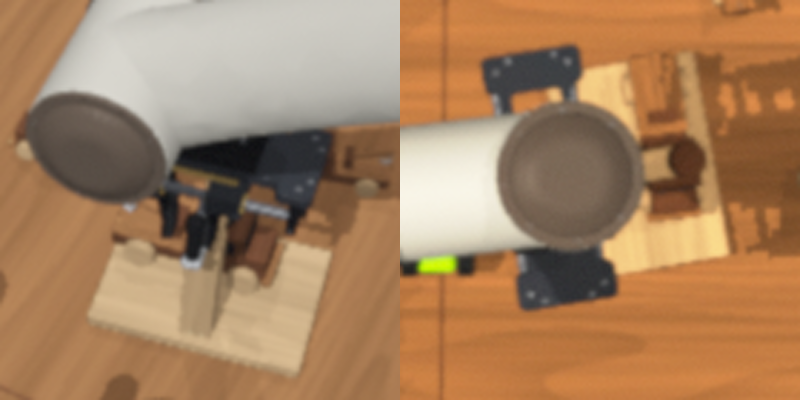

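Joint 6 has hit its range limit, which pulled the TCP about 10 mm inward. The pin, at side crop (197,240), looks close to in line. I'll turn back 0.2 rad, re-centre on the pin, and press to the stop again.

```bash
python3 -m inch '[{"hand":0.72,"slide":[-0.4,0,0],"yaw":0.1},{"hand":0.72,"slide":[-0.5,0,0],"yaw":0.25},{"hand":0.72,"slide":[-0.5,0,0],"yaw":0.25}]'
for i in 1 2 3; do python3 -m inch '[{"hand":0.72,"slide":[0.1,0.02,0],"yaw":0},{"hand":0.72,"slide":[0.2,0.03,0],"yaw":0},{"hand":0.72,"slide":[0.2,0.03,0],"yaw":0}]' | egrep 'tcp|force'; done
python3 -c "
from station import sense
print(sense()['joints'])"
```

```text
time_s: 9.1
tcp_pos: [0.4954, -0.0919, 0.2639]
ee_rot: [[-0.403, 0.915, -0.003], [0.915, 0.403, 0.014], [0.014, 0.003, -1.0]]
wrist_force: [-0.1, 0.3, -1.2]
gripper_width: 0.282
tcp_pos: [0.4968, -0.0918, 0.2634]
wrist_force: [-0.7, 0.1, -0.1]
tcp_pos: [0.4987, -0.0915, 0.2634]
wrist_force: [0.3, -1.3, 0.5]
tcp_pos: [0.4999, -0.0914, 0.2632]
wrist_force: [-2.8, -1.6, 0.6]
[   7.54584674   12.32618425  -17.56849483   -0.96735228  -60.42933651
 -163.20841342]
```

```bash
python3 -m inch '[{"hand":0.72,"slide":[-0.5,0,0],"yaw":0.05},{"hand":0.72,"slide":[-0.6,0.5,0],"yaw":0.1},{"hand":0.72,"slide":[-0.6,0.9,0],"yaw":0.1},{"hand":0.72,"slide":[-0.3,0.95,0],"yaw":0.1},{"hand":0.72,"slide":[-0.1,1.0,0],"yaw":0.1}]'
for i in 1 2 3 4; do python3 -m inch '[{"hand":0.72,"slide":[0.05,0.01,0],"yaw":0},{"hand":0.72,"slide":[0.1,0.02,0],"yaw":0},{"hand":0.72,"slide":[0.1,0.02,0],"yaw":0}]' | egrep 'tcp|force'; done
```

```text
time_s: 10.85
tcp_pos: [0.4959, -0.0821, 0.2629]
ee_rot: [[-0.493, 0.87, -0.018], [0.87, 0.493, 0.012], [0.019, -0.01, -1.0]]
wrist_force: [-13.3, -2.2, 8.3]
gripper_width: 0.28
tcp_pos: [0.496, -0.0821, 0.2628]
wrist_force: [-12.5, -2.8, 8.2]
tcp_pos: [0.4962, -0.0821, 0.2627]
wrist_force: [-13.8, -3.2, 8.9]
tcp_pos: [0.4964, -0.0821, 0.2626]
wrist_force: [-16.2, -2.5, 9.7]
tcp_pos: [0.4966, -0.0821, 0.2625]
wrist_force: [-17.4, -3.1, 10.4]
```

The pin now resists with over 17 N and no motion, so the lever is at its end stop. I'll back off, open, lift, and swing clear.

```bash
python3 -m inch '[{"hand":0.65,"slide":[-0.4,-0.15,0],"yaw":0},{"hand":0.55,"slide":[-0.6,-0.25,0],"yaw":0},{"hand":0.5,"slide":[-0.6,-0.25,0],"yaw":0},{"hand":0.5,"slide":[-0.6,-0.25,1],"yaw":0},{"hand":0.5,"slide":[-0.6,-0.25,4],"yaw":0},{"hand":0.5,"slide":[-0.6,-0.25,8],"yaw":0},{"hand":0.5,"slide":[-0.6,-0.25,11],"yaw":0}]'
python3 -m inch '[{"hand":0.5,"slide":[-2,-3,0],"yaw":0},{"hand":0.5,"slide":[-5,-8,0],"yaw":0.1},{"hand":0.5,"slide":[-8,-13,0],"yaw":0.2},{"hand":0.5,"slide":[-11,-18,0],"yaw":0.3},{"hand":0.5,"slide":[-14,-23,0],"yaw":0.4},{"hand":0.5,"slide":[-16,-28,0],"yaw":0.5},{"hand":0.5,"slide":[-18,-33,0],"yaw":0.6},{"hand":0.5,"slide":[-20,-38,0],"yaw":0.7},{"hand":0.5,"slide":[-21,-40,0],"yaw":0.7},{"hand":0.5,"slide":[-21,-40,0],"yaw":0.7}]'
python3 - <<'E'
from h import *
a=capture("side");b=capture("top");cv2.imwrite("pics/side4.png",a);cv2.imwrite("pics/top4.png",b)
f=lambda x:cv2.resize(x,(400,400),interpolation=cv2.INTER_CUBIC)
cv2.imwrite("pics/crop4.png",np.hstack([f(a[135:255,265:385]),f(b[190:310,280:400])]))
E
```

```text
time_s: 13.22
tcp_pos: [0.4982, -0.0828, 0.3761]
ee_rot: [[-0.494, 0.869, -0.003], [0.869, 0.494, 0.014], [0.013, 0.004, -1.0]]
wrist_force: [1.4, 0.3, -0.9]
gripper_width: 0.498
time_s: 14.48
tcp_pos: [0.2871, -0.4844, 0.3734]
ee_rot: [[-0.937, 0.35, -0.014], [0.349, 0.937, 0.006], [0.015, 0.001, -1.0]]
wrist_force: [0.4, 0.0, -0.3]
gripper_width: 0.5
```

View pics/crop4.png

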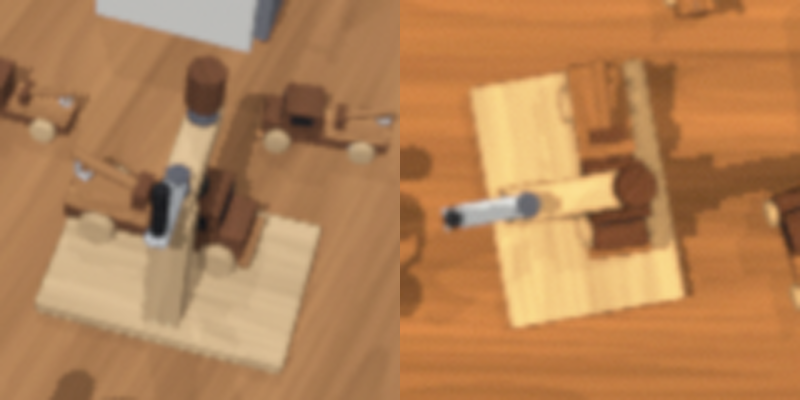

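The crop shows the lever in line with the arm, pointing away from the rod: pin (453,218), pivot (527,205), knob (634,186), with slopes of 0.176 and 0.178. The knob top at side (208,66) puts its centre at about z = 0.197, which is foot on roof. The truck and base haven't moved, so I'm handing in.

```bash
python3 -c "
from station import finish_job
print(finish_job())"
```

```text
the job is handed in; nothing more can be done
None
```

The tow truck is secured on its stand, and I handed the job in at about 14.6 s of the 42 s allowed. No verdict was reported.

- **Rod:** I pushed it down by its knob with closed fingers until it stopped. The force rose from about 2.4 to 4.5 N with no further motion, so roughly 2 N was on the roof. The last pictures put the knob centre at about 197 mm, which is where it should be with the foot on the roof.
- **Lever:** I then swung it round by its pin to the end stop, where it resisted about 17 N without moving. In the last top view it is in line with the arm to within a degree by eye-read pixels, pointing away from the rod.
- **Surroundings:** The truck and base look unmoved, and I never moved near the coupe's stand. The arm ended well clear, with wrist force near zero.
- **Problem on the way:** During the lever swing, joint 6 reached the end of its range (-177.41°, limit -177.46°). That left the gripper about 10 mm off its arc and tilted about 1°. I turned it back, re-centred on the pin and pressed to the stop again.

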